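Press a cover home with one turn of a bench press handwheel

ROBOT

A 7-joint arm with a two-finger parallel gripper is mounted at the origin on the work surface. World frame = base frame: x ahead of the robot, y to its left, z up, the work surface at z = 0. Lengths are in mm, angles in rad, forces in N, time in s.
With the tool pointing down it reaches from about 425 to 925 mm from the base axis. Payload 6.8 kg.
Tool frame: the origin (TCP) lies midway between the tips of the shut fingers; the grasp point (between the pads) lies arm.grip_point_offset behind it (arm.grip_point_offset is the distance from the TCP to the grasp point, in mm); z points along the fingers, x is the direction in which the jaws open and shut, and the axes are right-handed (so a half turn about z gives the same grasp; the last joint's range is limited). The gripper opens to 85 mm and grips with 20 to 120 N. Pads are 22 mm wide; open, the fingers measure 114 mm over their backs; the gripper's body (76 mm by 85 mm) begins 54 mm behind the grasp point. The pads swing forward as they close: fully open they stand 13 mm farther back than shut.
Start: joints at [-1.23, 0.477, 0.022, 1.555, -0.011, 1.109, -0.083], TCP at [292.871, 608.173, 231.308] pointing down, gripper open.
Joint ranges: [-2.96, 2.96], [-0.34, 2.1], [-1.41, 1.46], [0.24, 2.44], [-1.37, 4.51], [0.17, 1.92], [-2.96, 2.96]. Speed limits (rad/s): [2.39, 2.39, 3.14, 3.14, 3.14, 3.14, 3.14].

INTERFACE

Orientations are given as a rotation vector (axis times angle).
In Python, from station import arm gives the robot as it stands.
- The arm moves only by the tool carry_out, never from a script. Its argument "rows" is a list that holds one entry, the list of rows, each a list of 7 numbers: the turn, a rotation vector about the tool's x, y, z in degrees, then the shift along the tool's x, y, z in m, then the opening, from 0 (shut) to 1 (fully open). A call has exactly 5 rows; each row shifts and turns the commanded pose from where the row before left it, along the tool's axes as they then stand; what a row does not reach is not made up. A row lasts 1/8 s, in which the tool goes at most 62.5 mm and 10.7 degrees, less where a joint would pass 70% of its speed; a pose out of reach is approached as far as the arm can. A call is refused whole if a number of a shift passes 0.0625 or a number of a turn 10.7, either way. A call with a gripper value outside its range is refused whole. The fingers move at their own pace and stop on an object; the grip force is fixed at half the most. Time passes only in rows, so rows that do not move let the fingers close, or fill a call up. It gives the time, the measured TCP pose, the force and the opening at its end, in the units of the state.
- arm.get_obs(): the state, without advancing time (a new reading comes with each control period).
- arm.get_image(name): name is "side" or "top" or "wrist"; returns a dict with "image" (400x640x3 uint8, red, green, blue), "fx", "fy", "cx", "cy" (pixels), "extrinsics" (4x4, takes a point from world to camera coordinates); the wrist camera has in their place "mount" (4x4, takes a point from camera to tool coordinates, whose origin is the TCP and whose axes are the tool frame's). Camera axes: x right, y up, looking along -z (the intrinsics and any distortion apply to the point x, -y, -z); pixel columns grow to the right and rows downward; lengths in mm; the calibration is good to about 2 mm. A picture is of the moment at which its call begins: read the wrist's pose just before it. There is no depth.
- arm.finish_job(): hands the job in, once; it reports no verdict.
Trained networks look in a picture, given as the dict that the camera call returned (one of the last four; its "shot" number tells which), for a name from the list of things; names that differ only in an ending like _2 or _b are one class to them, and where a whole thing is asked for, a point or a joint stands for the part that bears it (a point fixed in the world has none). Each returns a list of dicts, best first, with "conf" (0 to 1); they miss things now and then, are a little off and sometimes report something else, mostly with a low value. They report only what shows in the picture. A call takes as long as a camera call. They do not tell look-alikes from the thing itself.
- arm.find_in(target, picture): "extent" ([left, top, right, bottom] in pixels, round what is visible of it).
The state is a dict: "time": time; "q": joint angles; "qvel": joint speeds; "effort": joint torques, N m; "tcp_pos": TCP position; "orientation": TCP orientation; "ft_force": force on the tool from outside, world axes, zero at the start; "moment": the same for the moment, N m; "width": finger opening in mm.
Only numpy, scipy, OpenCV 4.12 (cv2) and the standard library are available. Lean on these libraries where they do the work, as an engineer would, in place of code of your own. Each camera call takes 0.05 s, during which the arm holds its last target.

TASK

The device in the bench press's sliding nest has its cover standing proud. Slide the nest in by its knob until it comes softly up against its stop under the ram, turn the handwheel clockwise (seen from its handle side) by its handle through exactly one full revolution, so that the ram presses the cover home and is back at the top of its stroke, then slide the nest fully out again. The press stands loose on its feet: do not ram the stop, do not shove the press, and leave everything else on the bench alone.

Things in the scene. Friction and masses are not known exactly. Their poses are not given: they have to be found in the camera images.
- press: Small white bench press, 8 kg, loose on rubber feet; a sideways push above about 35 N shoves it. Origin: bench level under the ram axis; +x from its open front (nest) to its column, z up. Base x -0.16..0.13, y -0.075..0.075. Column and head: y -0.04..0.04, up to z 0.295; the head overhangs to x -0.032, its underside at z 0.135. The handwheel is on its -y side.
- handwheel (a joint): Angle of the handwheel (rad): 0 at the start (handle straight up, ram at the top of its stroke); grows clockwise as seen from the handle side: the handle goes first towards the press's +x (column), then down, to the front, and up again; 6.283 after one revolution. No stop or detent; friction holds it where it is left. It takes 4 to 12 N at the handle, more while the cover is pressed.
- wheel_hub (a point): Centre of the handwheel, on its axle, 215 mm above the bench, at the press's x 0, y -0.060. The axle lies along the press's y. The wheel is 151 mm across and lies between the press's y -0.056 and -0.078.
- crank_handle: Black revolving handle, a straight grip 25 mm across and 85 mm long that sticks out of the wheel's face along the press's -y, 60 mm off the axle; it spins freely on its spindle. Origin: middle of the grip (its centre line, 60 mm farther out than wheel_hub).
- nest_slide (a joint): Travel of the sliding nest (m): 0 fully out (start); grows along the press's +x as it goes in. It is home where it meets the stop screw behind it; the screw is reset for every job, so home is anywhere from 0.070 to 0.094 and has to be felt, with under 18 N. It slides with about 3 N of friction and stays where it is left; a stop at 0 ends its way out.
- nest_knob (a point): Middle of the black pull knob standing upright at the front end of the sliding nest: 24 mm across, 30 mm tall (70 to 100 mm above the bench, its middle at 85), on a 14 mm stem; the slide plate's top is 50 mm above the bench. It lies 200 mm in front of the ram axis when out, 106 to 130 mm when home; the press's head front face is 32 mm in front of the ram axis.
- cover_rim (a point): Centre of the underside of the device's cover (black plate, 76 x 52 x 3 mm), which lies loose on the press-fit ribs of the shell, 4 mm proud; it needs about 25 N from the ram to go home and then stays.
- shell_top (a point): Centre of the upper rim of the black lower shell in the nest, 72 mm above the bench; the cover is home when cover_rim is at this height.
- screwdriver: screwdriver lying behind the press, 170 mm long, grey handle; not to be disturbed
- brush: flat brush with a wooden handle, 150 mm long, lying on the bench on the handwheel's side of the press, under the reach of the handle; not to be disturbed
- flux_bottle: white plastic bottle, 42 mm across, 105 mm tall, behind the column of the press; not to be disturbed
- finished_device: a closed black device, 76 x 52 x 25 mm, lying in front of the press; not to be disturbed
- tape_reel: white component reel, 120 mm across, 14 mm thick, lying flat; not to be disturbed
- paste_jar: grey metal can, 64 mm across, 75 mm tall; not to be disturbed
Mind the look-alikes: they are no part of the job. Leave any white or yellow look-alike of the part that bears cover_rim alone.

How it is judged (in metres and radians):
On the way, in this order (a step that is already met when the one before it is completed fails the run):
1. the nest is home against its stop (within 2 mm), before the handwheel is turned (x of stop_screw_c0 in the frame of nest_knob below 0.168 m and value of joint handwheel below 0.2 rad), for 0.2 s.
2. half-way round, with the nest home, the ram has pressed the cover home (value of joint handwheel between 2.9 and 4.5 rad and z of cover_rim in the frame of shell_top below 0.0012 m and horizontal distance between cover_rim and shell_top below 0.003 m and x of stop_screw_c0 in the frame of nest_knob below 0.169 m), for 0.1 s.
3. the handwheel has made its full revolution and the ram is back at the top, the nest still home (value of joint handwheel between 6.143 and 6.423 rad and x of stop_screw_c0 in the frame of nest_knob below 0.17 m), for 0.2 s.
At the end, for the whole second after the job is handed in: The handwheel stands one full revolution on, ram at the top (6.283 within 0.14 rad, about 8 degrees) and still; the nest is fully out (within 4 mm); the cover lies flat on its shell, home within 1.2 mm and centred within 3 mm; everything at rest and released (value of joint handwheel between 6.143 and 6.423 rad and value of joint nest_slide below 0.004 m and z of cover_rim in the frame of shell_top below 0.0012 m and horizontal distance between cover_rim and shell_top below 0.003 m and angle between cover_rim's own z axis and vertical below 0.05 rad and linear speed of press below 0.01 m/s and velocity of joint handwheel between -0.05 and 0.05 rad/s); the robot touches nothing.
It fails at once if the nest is rammed against its stop with over 18 N when it is slid home (contact force between nest_slide_c0 and stop_screw_c0 above 18 N and value of joint handwheel below 1 rad).
It fails at once if the press is shoved or lifted more than 4 mm from its place (distance of press from where it was at the start of the episode above 0.004 m).
It fails at once if the handwheel is turned more than 0.3 rad past its full revolution or back from its start (value of joint handwheel above 6.583 rad or value of joint handwheel below -0.3 rad).
It fails at once if the nest leaves its home position while the ram is down (value of joint handwheel between 0.6 and 5.6 rad and value of joint nest_slide below 0.064 m).
It fails at once if another thing on the bench is moved by more than 15 mm (distance of any of screwdriver, brush, flux_bottle, finished_device, tape_reel, paste_jar from where it was at the start of the episode above 0.015 m).
It also fails if it takes over 72 s, if anything falls off the work surface, if the arm or the gripper's body presses on something with over 40 N, if the wrist force passes 120 N, or if a joint passes its speed limit or range.

## Working session

There is one attempt and no reset: what is moved stays moved. The work goes in short steps, Python scripts to look and compute and a tool call to move; the robot and the scene stay as the last step left them, time stands still between calls to the robot, and variables do not carry over. Pictures are saved under pics/ and viewed, and the job is handed in when it is done.

Besides the shell and the picture viewer there is one more tool, called as name(argument=value, ...) on one line, values as JSON. carry_out: Moves the arm, as the interface text tells. Its arguments: {"type":"object","properties":{"rows":{"type":"array"}},"required":["rows"]}

```bash
ls; mkdir -p pics
python3 - <<'E'
from station import arm
import cv2
o=arm.get_obs();print(o);print(arm.grip_point_offset)
for n in("side","top","wrist"):
    p=arm.get_image(n);cv2.imwrite(f"pics/{n}0.png",p["image"][:,:,::-1])
    print(n,{k:v for k,v in p.items() if k!="image"})
    for t in ["press","crank_handle","nest_knob","handwheel","brush","finished_device","flux_bottle","screwdriver","tape_reel","paste_jar"]:
        try:
            r=arm.find_in(t,p);print(t,[(round(d["conf"],2),[round(x) for x in d["extent"]]) for d in r[:3]])
        except Exception as e: print(t,e)
E
```

```text
pics
{'time': 0.0, 'q': array([-1.23009416,  0.47776839,  0.02231967,  1.55643978, -0.01148854,
        1.10927096, -0.08308995]), 'qvel': array([-0.00097863, -0.00067175,  0.0008696 ,  0.00059326,  0.00096222,
       -0.00135015, -0.00032973]), 'effort': array([ 6.75959618e-04, -5.96444178e+01,  1.60800666e+00, -2.81197625e+01,
        1.24412737e-02,  9.28773807e-03, -1.66324315e-05]), 'tcp_pos': array([292.62753692, 607.63244576, 230.35150745]), 'orientation': array([ 2.65913532e+00,  1.67094096e+00, -2.22271197e-03]), 'ft_force': array([-0.01675898,  0.62477825,  0.01837573]), 'moment': array([-0.0045123 , -0.02816887, -0.02990272]), 'width': 85.3815023114421}
18.700000000000003
side {'fx': 446.7403316019229, 'fy': 446.7403316019229, 'cx': 325.4679673955885, 'cy': 201.43774500947708, 'extrinsics': array([[ 2.65935472e-01, -9.63831952e-01, -1.75012403e-02,
        -2.05943575e+02],
       [ 7.43304779e-01,  1.93460983e-01,  6.40367749e-01,
        -5.36884210e+02],
       [-6.13821090e-01, -1.83305255e-01,  7.67869034e-01,
        -8.16928256e+02],
       [ 0.00000000e+00,  0.0000
[... 1570 characters left out ...]
.2, [289, 177, 342, 206])]
paste_jar [(0.61, [246, 212, 266, 236]), (0.53, [378, 248, 417, 284])]
wrist {'fx': 332.5064458003428, 'fy': 332.5064458003428, 'cx': 323.6171651310409, 'cy': 202.727264666587, 'mount': array([[ 9.99999875e-01,  3.20863526e-04,  3.83201709e-04,
        -1.53671054e-01],
       [ 4.16398275e-04, -9.58909207e-01, -2.83712811e-01,
        -7.20095019e+01],
       [ 2.76422554e-04,  2.83712935e-01, -9.58909221e-01,
        -1.42568951e+02],
       [ 0.00000000e+00,  0.00000000e+00,  0.00000000e+00,
         1.00000000e+00]]), 'shot': 3}
press []
crank_handle []
nest_knob []
handwheel []
brush []
finished_device []
flux_bottle []
screwdriver []
tape_reel []
paste_jar []
```

Run:
```python
import cv2
a=cv2.imread("pics/side0.png")[130:370,220:520];cv2.imwrite("pics/side0c.png",cv2.resize(a,None,fx=2.5,fy=2.5,interpolation=cv2.INTER_CUBIC))
a=cv2.imread("pics/top0.png")[120:320,220:460];cv2.imwrite("pics/top0c.png",cv2.resize(a,None,fx=3,fy=3,interpolation=cv2.INTER_CUBIC))
```

```text
(no output)
```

View pics/side0c.png

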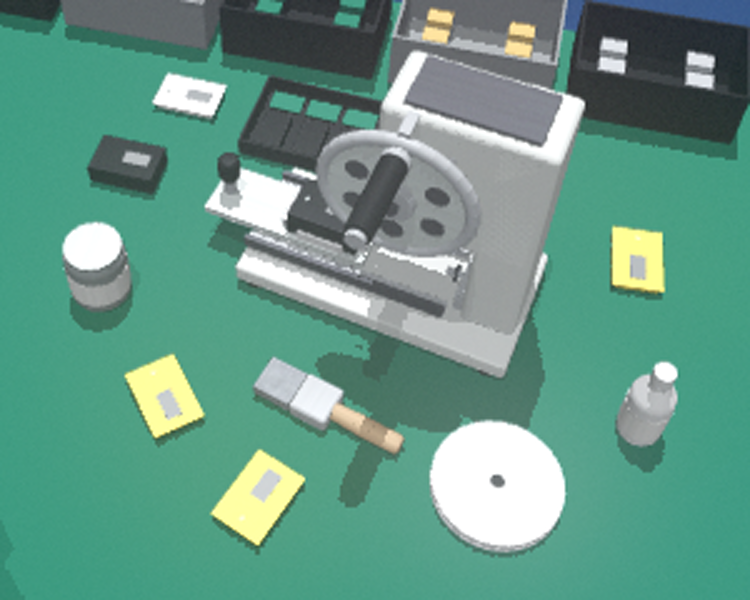

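View pics/top0c.png

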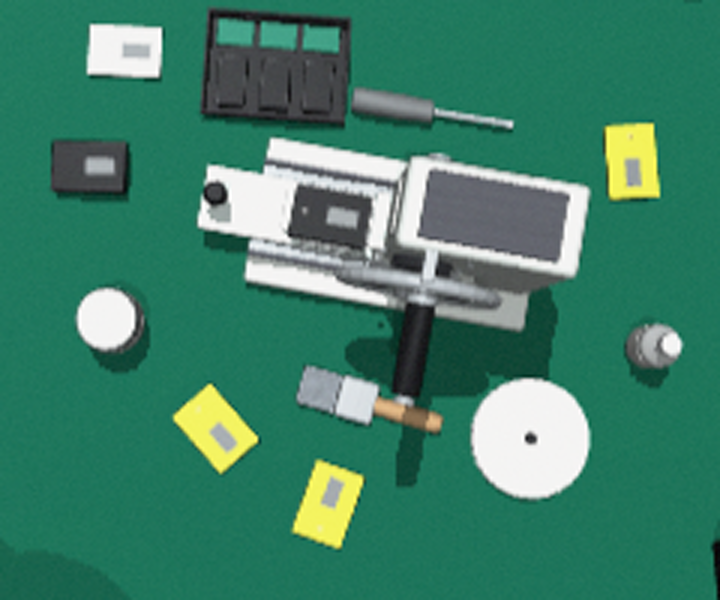

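View pics/side0.png

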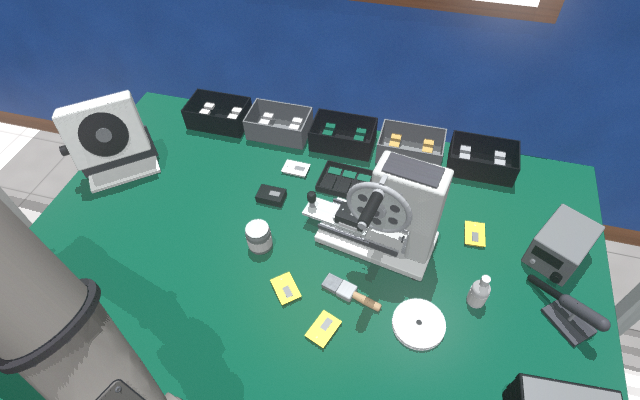

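```bash
cat > h.py <<'E'
import numpy as np, cv2, time
from station import arm
from scipy.spatial.transform import Rotation as R
def proj(p,P):
    P=np.atleast_2d(P).astype(float);E=p["extrinsics"]
    c=P@E[:3,:3].T+E[:3,3]
    return np.c_[p["cx"]+p["fx"]*c[:,0]/-c[:,2],p["cy"]-p["fy"]*c[:,1]/-c[:,2]]
def wristify(p,o):
    T=np.eye(4);T[:3,:3]=R.from_rotvec(o["orientation"]).as_matrix();T[:3,3]=o["tcp_pos"]
    q=dict(p);M=np.array(p["mount"]).copy();q["extrinsics"]=np.linalg.inv(T@M);return q
def crop(img,x0,y0,x1,y1,f,name):
    cv2.imwrite(name,cv2.resize(img[y0:y1,x0:x1,::-1],None,fx=f,fy=f,interpolation=cv2.INTER_CUBIC))
E
cat > fit.py <<'E'
from h import *
from scipy.optimize import least_squares
S=arm.get_image("side");T=arm.get_image("top")
top=[((213,188),(-200,0,100)),((413,157),(-32,40,295)),((398,248),(-32,-40,295)),((404,398),(0,-162,275)),((420,303),(0,-78,275)),((272,140),(-160,75,22)),((247,283),(-160,-75,0)),((522,328),(130,-75,0))]
sid=[((228,158),(-200,0,100)),((357,238),(0,-162,275)),((397,158),(0,-78,275)),((240,272),(-160,-75,0)),((503,374),(130,-75,0)),((385,95),(-32,-40,295)),((415,52),(-32,40,295))]
def w(v,L):
    c,s=np.cos(v[2]),np.sin(v[2]);L=np.array(L,float)
    return np.c_[v[0]+c*L[:,0]-s*L[:,1],v[1]+s*L[:,0]+c*L[:,1],L[:,2]]
to=np.array([a for a,b in top])/3+[220,120];so=np.array([a for a,b in sid])/2.5+[220,130]
def f(v): return np.r_[proj(T,w(v,[b for a,b in top]))-to,proj(S,w(v,[b for a,b in sid]))-so].ravel()
r=least_squares(f,[600,-100,-1.6],loss="soft_l1");print(r.x,np.degrees(r.x[2]));print(f(r.x).reshape(-1,2).round(1))
print(w(r.x,[(-200,0,85),(0,0,0),(0,-60,215),(0,-120,275)]).round(1))
E
python3 fit.py
```

```text
[ 627.01872368 -193.03154651   -1.74555077] -100.01269197955436
[[ 1.5  0.9]
 [ 0.4 -1.7]
 [-0.2 -1.1]
 [ 1.1 -0.8]
 [ 1.5 -1.8]
 [-0.  -1.2]
 [-0.6 -0.7]
 [-0.3  1.4]
 [ 0.4  0.5]
 [ 0.2 -0.4]
 [-0.1  1.6]
 [-1.9  4.4]
 [-0.3  5. ]
 [-2.4  3. ]
 [-0.8 -4. ]]
[[ 661.8    3.9   85. ]
 [ 627.  -193.     0. ]
 [ 567.9 -182.6  215. ]
 [ 508.8 -172.2  275. ]]
```

View pics/top0.png

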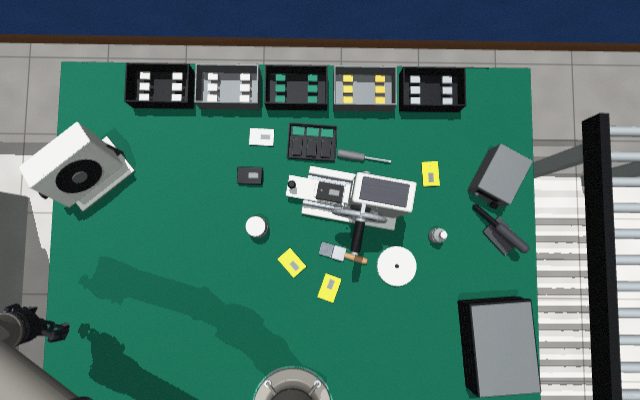

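carry_out(rows=[[[0,0,10.6,0,0,0,1],[0,0,10.6,0,0,0,1],[0,0,10.6,0,0,0,1],[0,0,10.6,0,0,0,1],[0,0,10.6,0,0,0,1]]])

```text
time: 2.38
tcp_pos: [292.8, 608.2, 231.3]
orientation: [-3.127, -0.299, 0.0]
ft_force: [-0.3, 1.0, -0.0]
width: 85.5
```

carry_out(rows=[[[0,0,10.45,0,0,0,1],[0,0,10.45,0,0,0,1],[0,0,0,0.039,0.044,0,1],[0,0,0,0.039,0.044,0,1],[0,0,0,0.039,0.044,0,1]]])

```text
time: 3.0
tcp_pos: [387.0, 457.0, 231.5]
orientation: [-3.13, 0.263, -0.001]
ft_force: [1.3, -0.5, 0.4]
width: 85.3
```

carry_out(rows=[[[0,0,0,0.039,0.044,0,1],[0,0,0,0.039,0.044,0,1],[0,0,0,0.039,0.044,0,1],[0,0,0,0.039,0.044,0,1],[0,0,0,0.039,0.044,0,1]]])

```text
time: 3.62
tcp_pos: [542.6, 207.5, 231.6]
orientation: [-3.13, 0.263, -0.001]
ft_force: [1.1, 1.0, 0.5]
width: 85.1
```

carry_out(rows=[[[0,0,0,0.039,0.044,0,1],[0,0,0,0.039,0.044,0,1],[0,0,0,0.039,0.044,0,1],[0,0,0,0.039,0.044,0,1],[0,0,0,0,0,0,1]]])

```text
time: 4.25
tcp_pos: [667.4, 2.5, 231.5]
orientation: [3.126, -0.276, 0.003]
ft_force: [-0.4, 0.6, 0.2]
width: 85.4
```

Run:
```python
from h import *
o=arm.get_obs();p=wristify(arm.get_image("wrist"),o)
print(o["time"],o["tcp_pos"],o["orientation"],o["ft_force"])
cv2.imwrite("pics/w1.png",p["image"][:,:,::-1])
print(arm.find_in("nest_knob",p))
print(proj(p,[(661.8,3.9,100),(661.8,3.9,85)]))
import pickle;pickle.dump(p,open("w1.pkl","wb"))
```

```text
4.25 [667.43177628   2.49047494 231.51756109] [ 3.12586210e+00 -2.76456365e-01  2.63291805e-03] [-0.40222092  0.5978155   0.16674273]
[{'extent': [282.2, 157.7, 351.9, 316.9], 'conf': 0.62}, {'extent': [161.3, 261.9, 195.6, 292.3], 'conf': 0.44}]
[[316.43581316 191.42985435]
 [316.74510488 187.16258165]]
```

View pics/w1.png

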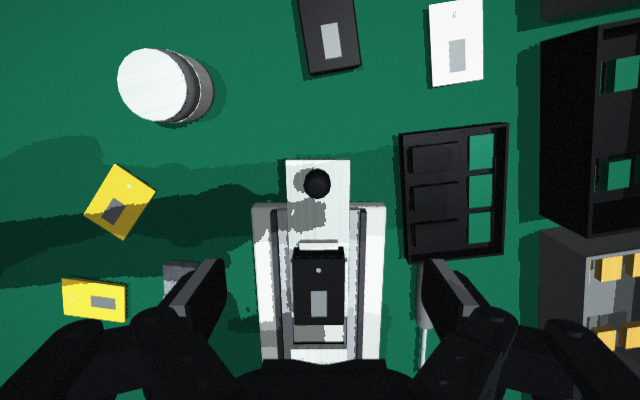

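```bash
cat >> h.py <<'E'
def at_z(p,uv,z):
    d=np.array([(uv[0]-p["cx"])/p["fx"],-(uv[1]-p["cy"])/p["fy"],-1.]);E=p["extrinsics"];r=E[:3,:3].T@d;c=-E[:3,:3].T@E[:3,3]
    return c+r*(z-c[2])/r[2]
E
python3 - <<'E'
from h import *
import pickle;p=pickle.load(open("w1.pkl","rb"))
crop(p["image"],230,140,410,380,2.5,"pics/w1c.png")
print(at_z(p,(317,183.5),100))
E
```

```text
[663.52968936  10.62511794 100.        ]
```

View pics/w1c.png

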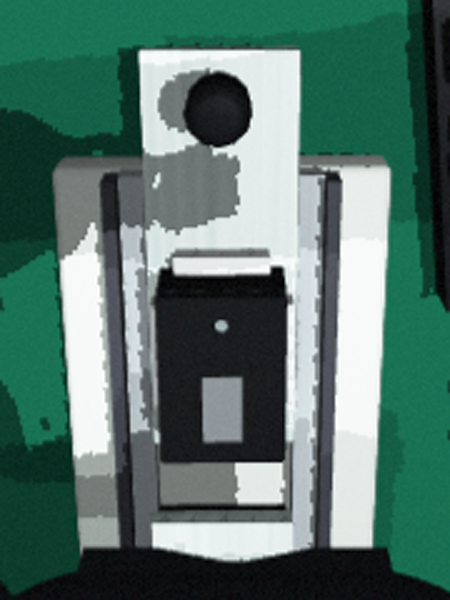

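carry_out(rows=[[[0,0,0,-0.005,-0.0037,0.04,1],[0,0,0,0,0,0.04,1],[0,0,0,0,0,0.04,1],[0,0,0,0,0,0.03,1],[0,0,0,0,0,0.014,1]]])

```text
time: 4.97
tcp_pos: [660.3, 16.5, 65.5]
orientation: [-3.13, 0.259, 0.005]
ft_force: [-0.3, 0.4, -0.1]
width: 85.1
```

carry_out(rows=[[[0,0,0,0,0,0,0.6],[0,0,0,0,0,0,0.4],[0,0,0,0,0,0,0.2],[0,0,0,0,0,0,0],[0,0,0,0,0,0,0]]])

```text
time: 5.6
tcp_pos: [663.6, 13.8, 68.9]
orientation: [-3.13, 0.263, -0.006]
ft_force: [3.3, -1.4, 5.8]
width: 22.6
```

Run:
```python
from h import *
o=arm.get_obs();p=wristify(arm.get_image("wrist"),o);print(o["tcp_pos"],o["width"],o["ft_force"])
S=arm.get_image("side");crop(S["image"],260,140,460,290,4,"pics/s2.png")
crop(p["image"],100,100,540,400,1.5,"pics/w2.png")
```

```text
[663.64218184  13.82786887  68.85824188] 22.5625249413797 [ 3.33102018 -1.37165039  5.79386781]
```

View pics/w2.png

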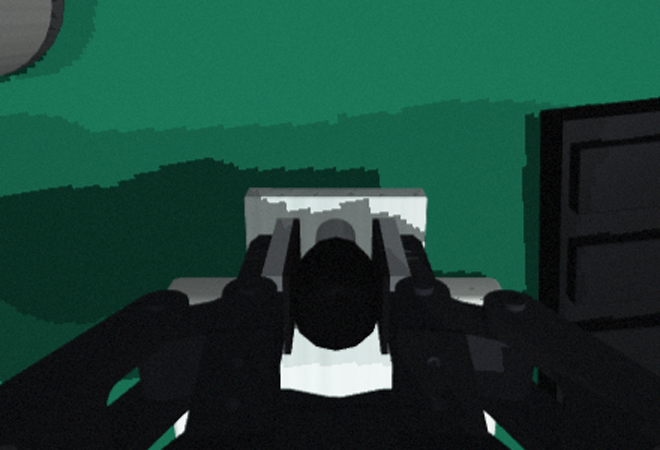

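View pics/s2.png

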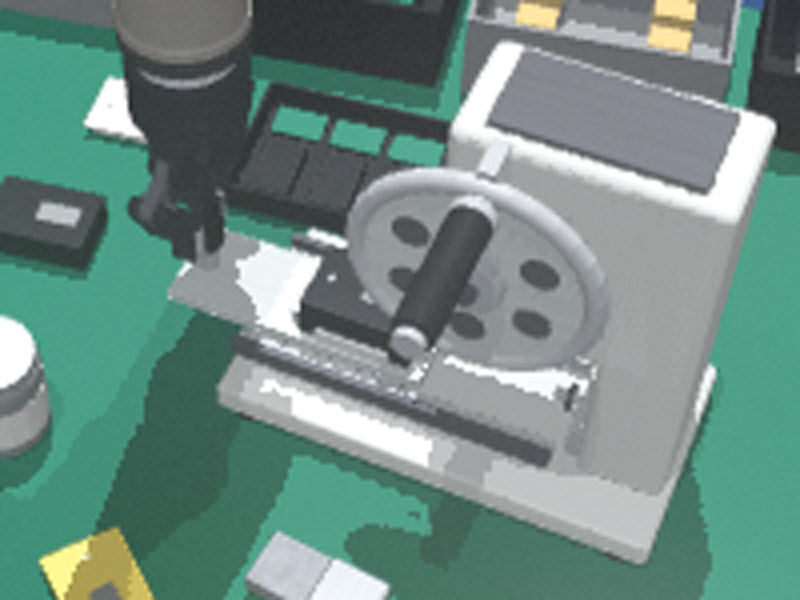

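carry_out(rows=[[[0,0,0,0.003,0.01,0,0],[0,0,0,0,0.012,0,0],[0,0,0,0,0.012,0,0],[0,0,0,0,0.012,0,0],[0,0,0,0,0.008,0,0]]])

```text
time: 6.32
tcp_pos: [654.7, -38.7, 68.8]
orientation: [-3.128, 0.263, 0.004]
ft_force: [-7.6, 4.7, 16.1]
width: 22.4
```

carry_out(rows=[[[0,0,0,0,0.001,0,0],[0,0,0,0,0.001,0,0],[0,0,0,0,0.001,0,0],[0,0,0,0,0.001,0,0],[0,0,0,0,0.001,0,0]]])

```text
time: 6.95
tcp_pos: [653.9, -43.1, 68.8]
orientation: [-3.128, 0.262, 0.004]
ft_force: [-7.9, 3.8, 15.2]
width: 22.3
```

carry_out(rows=[[[0,0,0,-0.002,0.002,-0.0012,0],[0,0,0,0,0.002,0,0],[0,0,0,0,0.002,0,0],[0,0,0,0,0.0015,0,0],[0,0,0,0,0.0005,0,0]]])

```text
time: 7.58
tcp_pos: [652.2, -52.5, 68.9]
orientation: [-3.131, 0.263, -0.002]
ft_force: [4.5, 2.9, 3.8]
width: 22.5
```

carry_out(rows=[[[0,0,0,0,0.0003,0,0],[0,0,0,0,0.0003,0,0],[0,0,0,0,0.0003,0,0],[0,0,0,0,0.0003,0,0],[0,0,0,0,0.0003,0,0]]])

```text
time: 8.2
tcp_pos: [652.0, -53.8, 68.9]
orientation: [-3.13, 0.263, -0.002]
ft_force: [4.2, 1.4, 5.1]
width: 22.3
```

carry_out(rows=[[[0,0,0,0.0007,0.0003,0,0],[0,0,0,0,0.0003,0,0],[0,0,0,0,0.0003,0,0],[0,0,0,0,0.0003,0,0],[0,0,0,0,0.0003,0,0]]])

```text
time: 8.82
tcp_pos: [651.7, -55.4, 68.8]
orientation: [-3.13, 0.263, 0.0]
ft_force: [2.7, 2.3, 6.8]
width: 22.2
```

carry_out(rows=[[[0,0,0,0,0.0003,0,0],[0,0,0,0,0.0003,0,0],[0,0,0,0,0.0003,0,0],[0,0,0,0,0.0003,0,0],[0,0,0,0,0.0003,0,0]]])

```text
time: 9.45
tcp_pos: [651.5, -56.8, 68.9]
orientation: [-3.13, 0.263, 0.0]
ft_force: [2.2, 3.1, 7.3]
width: 22.1
```

carry_out(rows=[[[0,0,0,0,0.0004,0,0],[0,0,0,0,0.0004,0,0],[0,0,0,0,0.0004,0,0],[0,0,0,0,0.0004,0,0],[0,0,0,0,0.0002,0,0]]])

```text
time: 10.07
tcp_pos: [651.1, -58.6, 68.8]
orientation: [-3.13, 0.263, 0.0]
ft_force: [1.1, 2.3, 7.3]
width: 22.4
```

carry_out(rows=[[[0,0,0,0,0.0004,0,0],[0,0,0,0,0.0004,0,0],[0,0,0,0,0.0004,0,0],[0,0,0,0,0.0004,0,0],[0,0,0,0,0.0002,0,0]]])

```text
time: 10.7
tcp_pos: [650.8, -60.4, 68.8]
orientation: [-3.13, 0.263, 0.0]
ft_force: [2.7, 1.8, 7.6]
width: 22.4
```

carry_out(rows=[[[0,0,0,0,0.0004,0,0],[0,0,0,0,0.0004,0,0],[0,0,0,0,0.0004,0,0],[0,0,0,0,0.0004,0,0],[0,0,0,0,0.0002,0,0]]])

```text
time: 11.32
tcp_pos: [650.5, -62.2, 68.9]
orientation: [-3.13, 0.264, 0.0]
ft_force: [2.1, 2.2, 7.4]
width: 22.6
```

carry_out(rows=[[[0,0,0,0,0.0004,0,0],[0,0,0,0,0.0004,0,0],[0,0,0,0,0.0004,0,0],[0,0,0,0,0.0004,0,0],[0,0,0,0,0.0002,0,0]]])

```text
time: 11.95
tcp_pos: [650.3, -63.6, 68.9]
orientation: [-3.13, 0.263, 0.0]
ft_force: [0.8, 2.8, 6.5]
width: 22.4
```

carry_out(rows=[[[0,0,0,0,0.0003,0,0],[0,0,0,0,0.0003,0,0],[0,0,0,0,0.0003,0,0],[0,0,0,0,0.0003,0,0],[0,0,0,0,0.0002,0,0]]])

```text
time: 12.58
tcp_pos: [650.3, -63.7, 68.9]
orientation: [-3.129, 0.262, 0.0]
ft_force: [2.1, 6.5, 7.2]
width: 22.7
```

carry_out(rows=[[[0,0,0,0,0.0003,0,0],[0,0,0,0,0.0003,0,0],[0,0,0,0,0,0,0],[0,0,0,0,0,0,0],[0,0,0,0,0,0,0]]])

```text
time: 13.2
tcp_pos: [650.3, -63.7, 68.9]
orientation: [-3.128, 0.261, 0.0]
ft_force: [3.2, 7.6, 7.9]
width: 22.6
```

Run:
```python
from h import *
o=arm.get_obs();print(o["tcp_pos"],o["ft_force"])
S=arm.get_image("side");crop(S["image"],260,140,460,290,4,"pics/s3.png")
```

```text
[650.28055097 -63.66606723  68.86545652] [3.16628241 7.56930809 7.87888975]
```

View pics/s3.png

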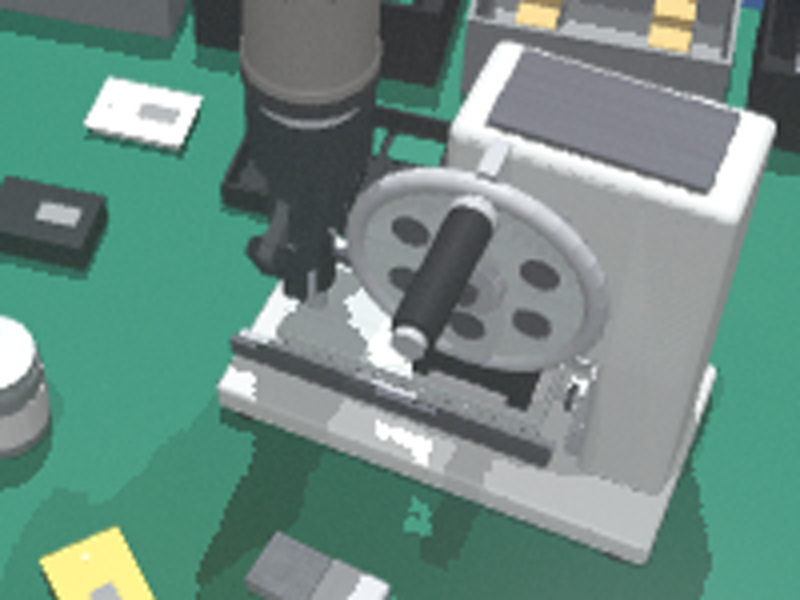

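carry_out(rows=[[[0,0,0,0,0,0,1],[0,0,0,0,0,0,1],[0,0,0,0,0,0,1],[0,0,0,0,0,0,1],[0,0,0,0,0,-0.02,1]]])

```text
time: 13.88
tcp_pos: [648.6, -65.9, 87.7]
orientation: [3.13, -0.263, -0.006]
ft_force: [0.0, 0.6, 0.2]
width: 85.5
```

carry_out(rows=[[[0,0,0,0,0,-0.06,1],[0,0,0,0,0,-0.06,1],[0,0,0,0,0,-0.06,1],[0,0,0,0,0,-0.06,1],[0,0,0,0,0,-0.05,1]]])

```text
time: 14.5
tcp_pos: [649.7, -66.6, 383.0]
orientation: [-3.13, 0.264, -0.005]
ft_force: [1.3, 0.8, -0.4]
width: 85.6
```

carry_out(rows=[[[0,0,-10,0,0,0,1],[0,0,-10,0,0,0,1],[0,0,-10,0,0,0,1],[0,0,-10,0,0,0,1],[0,0,-10,0,0,0,1]]])

```text
time: 15.12
tcp_pos: [649.6, -66.5, 380.2]
orientation: [2.945, 1.092, 0.002]
ft_force: [-0.2, -0.2, 0.2]
width: 85.3
```

carry_out(rows=[[[0,0,-10,0,0,0,1],[0,0,-10,0,0,0,1],[0,0,-10,0,0,0,1],[0,0,-10,0,0,0,1],[0,0,0,0,0,0,1]]])

```text
time: 15.75
tcp_pos: [649.7, -66.5, 379.9]
orientation: [2.401, 2.024, 0.001]
ft_force: [0.2, 0.3, 0.2]
width: 85.2
```

carry_out(rows=[[[0,0,0,-0.0305,-0.0355,0,1],[0,0,0,-0.0305,-0.0355,0,1],[0,0,0,-0.0305,-0.0355,0,1],[0,0,0,-0.0305,-0.0355,0,1],[0,0,0,0,0,0,1]]])

```text
time: 16.38
tcp_pos: [486.7, -165.7, 379.9]
orientation: [2.409, 2.015, 0.002]
ft_force: [-0.6, -0.2, 0.5]
width: 85.7
```

carry_out(rows=[[[0,0,0,0,0,0,1],[0,0,0,0,0,0,1],[0,0,0,0,0,0,1],[0,0,0,0,0,0,1],[0,0,0,0,0,0,1]]])

```text
time: 17.0
tcp_pos: [489.8, -162.4, 378.3]
orientation: [-2.4, -2.027, 0.0]
ft_force: [0.1, 0.7, 0.7]
width: 85.4
```

Run:
```python
from h import *
o=arm.get_obs();p=wristify(arm.get_image("wrist"),o)
print(o["time"],o["tcp_pos"],o["orientation"],o["ft_force"])
cv2.imwrite("pics/w3.png",p["image"][:,:,::-1])
print([ (d["conf"],d["extent"]) for d in arm.find_in("crank_handle",p)])
import pickle;pickle.dump(p,open("w3.pkl","wb"))
```

```text
17.0 [ 489.75825879 -162.39271283  378.34998461] [-2.39956695e+00 -2.02743283e+00  3.31803037e-04] [0.06463755 0.72398653 0.71666683]
[(0.7, [302.9, 173.7, 335.3, 284.5]), (0.7, [482.6, 134.0, 553.2, 184.0])]
```

View pics/w3.png

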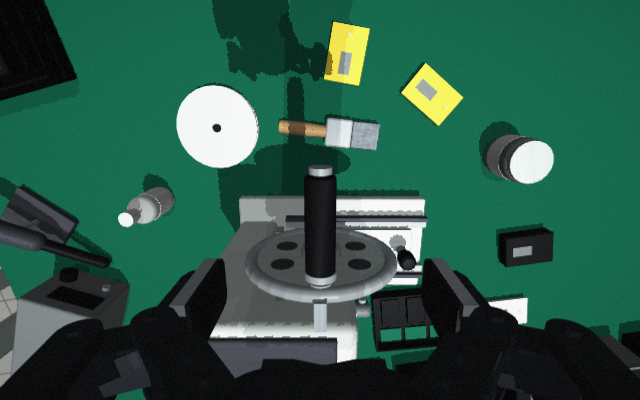

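Run:
```python
from h import *
import pickle;p=pickle.load(open("w3.pkl","rb"))
crop(p["image"],240,140,400,300,4,"pics/w3c.png")
a=at_z(p,(319.5,176),275);b=at_z(p,(320.5,280),275);print(a,b,b-a,np.linalg.norm(b-a),np.degrees(np.arctan2(*(b-a)[1::-1])))
```

```text
[ 469.13467153 -162.32989025  275.        ] [ 555.70734693 -176.49737888  275.        ] [ 86.5726754  -14.16748863   0.        ] 87.72426038758012 -9.29398593026567
```

View pics/w3c.png

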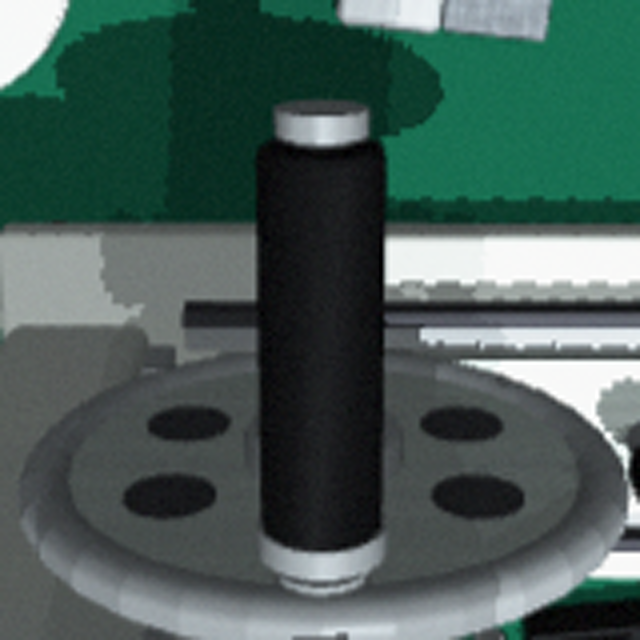

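carry_out(rows=[[[0,0,0,-0.0033,0.0015,0.04,1],[0,0,0,0,0,0.04,1],[0,0,0,0,0,0.03,1],[0,0,0,0,0,0.0117,1],[0,0,0,0,0,0,1]]])

```text
time: 17.73
tcp_pos: [490.5, -166.0, 256.7]
orientation: [-2.4, -2.027, 0.001]
ft_force: [-0.4, 0.4, 0.8]
width: 85.4
```

carry_out(rows=[[[0,0,0,0,0,0,0.5],[0,0,0,0,0,0,0.3],[0,0,0,0,0,0,0.1],[0,0,0,0,0,0,0],[0,0,0,0,0,0,0]]])

```text
time: 18.35
tcp_pos: [490.8, -165.9, 257.4]
orientation: [2.4, 2.027, 0.001]
ft_force: [-1.8, 0.8, 5.6]
width: 23.2
```

Run:
```python
from h import *
o=arm.get_obs();p=wristify(arm.get_image("wrist"),o);print(o["tcp_pos"],o["width"],o["ft_force"],o["q"].round(2))
crop(p["image"],100,100,540,400,1.5,"pics/w4.png")
```

```text
[ 490.77809322 -165.92393835  257.42243206] 23.159258235070194 [-1.80701329  0.79756816  5.63667567] [-0.05  0.19  0.29  1.91 -0.06  1.05  1.67]
```

View pics/w4.png

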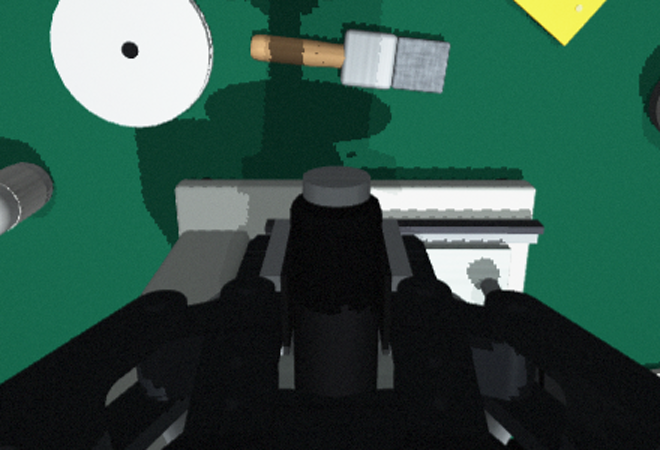

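carry_out(rows=[[[0,0,0,-0.0094,0,0.0007,0],[0,0,0,-0.0092,0,0.0022,0],[0,0,0,-0.0087,0,0.0036,0],[0,0,0,-0.008,0,0.0049,0],[0,0,0,-0.0072,0,0.0061,0]]])

```text
time: 19.02
tcp_pos: [483.6, -207.5, 239.7]
orientation: [-2.399, -2.028, -0.002]
ft_force: [-0.4, 3.8, 4.1]
width: 23.1
```

carry_out(rows=[[[0,0,0,-0.0061,0,0.0072,0],[0,0,0,-0.0049,0,0.008,0],[0,0,0,-0.0036,0,0.0087,0],[0,0,0,-0.0022,0,0.0092,0],[0,0,0,-0.0007,0,0.0094,0]]])

```text
time: 19.65
tcp_pos: [480.7, -224.7, 197.0]
orientation: [-2.399, -2.027, -0.001]
ft_force: [-0.9, 3.9, 6.4]
width: 23.4
```

carry_out(rows=[[[0,0,0,0.0007,0,0.0094,0],[0,0,0,0.0022,0,0.0092,0],[0,0,0,0.0036,0,0.0087,0],[0,0,0,0.0049,0,0.008,0],[0,0,0,0.0061,0,0.0072,0]]])

```text
time: 20.27
tcp_pos: [483.7, -207.8, 155.2]
orientation: [2.4, 2.027, 0.001]
ft_force: [-5.8, 3.6, 17.4]
width: 23.2
```

carry_out(rows=[[[0,0,0,0.0072,0,0.0061,0],[0,0,0,0.008,0,0.0049,0],[0,0,0,0.0087,0,0.0036,0],[0,0,0,0.0092,0,0.0022,0],[0,0,0,0.0094,0,0.0007,0]]])

```text
time: 20.9
tcp_pos: [490.4, -168.9, 137.4]
orientation: [2.4, 2.022, -0.002]
ft_force: [-2.6, -6.8, 5.0]
width: 23.1
```

carry_out(rows=[[[0,0,0,0.0094,0,-0.0007,0],[0,0,0,0.0092,0,-0.0022,0],[0,0,0,0.0087,0,-0.0036,0],[0,0,0,0.008,0,-0.0049,0],[0,0,0,0.0072,0,-0.0061,0]]])

```text
time: 21.52
tcp_pos: [498.0, -124.2, 154.5]
orientation: [2.399, 2.027, -0.0]
ft_force: [1.0, -5.5, -0.3]
width: 23.2
```

carry_out(rows=[[[0,0,0,0.0061,0,-0.0072,0],[0,0,0,0.0049,0,-0.008,0],[0,0,0,0.0036,0,-0.0087,0],[0,0,0,0.0022,0,-0.0092,0],[0,0,0,0.0007,0,-0.0094,0]]])

```text
time: 22.15
tcp_pos: [501.0, -106.3, 197.3]
orientation: [2.399, 2.028, 0.001]
ft_force: [4.7, -3.7, -4.4]
width: 22.7
```

carry_out(rows=[[[0,0,0,-0.0007,0,-0.0094,0],[0,0,0,-0.0022,0,-0.0092,0],[0,0,0,-0.0036,0,-0.0087,0],[0,0,0,-0.0049,0,-0.008,0],[0,0,0,-0.0061,0,-0.0072,0]]])

```text
time: 22.78
tcp_pos: [498.0, -123.1, 239.5]
orientation: [-2.398, -2.029, -0.002]
ft_force: [6.7, -1.8, -8.2]
width: 23.1
```

carry_out(rows=[[[0,0,0,-0.0072,0,-0.0061,0],[0,0,0,-0.008,0,-0.0049,0],[0,0,0,-0.0087,0,-0.0036,0],[0,0,0,-0.0092,0,-0.0022,0],[0,0,0,-0.0094,0,-0.0007,0]]])

```text
time: 23.4
tcp_pos: [491.2, -163.0, 257.5]
orientation: [-2.395, -2.029, -0.005]
ft_force: [3.1, 5.6, -0.8]
width: 23.1
```

carry_out(rows=[[[0,0,0,0,0,0,0],[0,0,0,0,0,0,0],[0,0,0,0,0,0,0],[0,0,0,0,0,0,0],[0,0,0,0,0,0,0]]])

```text
time: 24.02
tcp_pos: [490.9, -164.8, 257.4]
orientation: [-2.398, -2.028, -0.002]
ft_force: [0.7, 4.8, 5.4]
width: 23.5
```

carry_out(rows=[[[0,0,0,-0.0011,0,0,0],[0,0,0,0,0,0,0],[0,0,0,0,0,0,0],[0,0,0,0,0,0,0.3],[0,0,0,0,0,0,1]]])

```text
time: 24.65
tcp_pos: [489.4, -167.6, 256.2]
orientation: [-2.399, -2.027, 0.003]
ft_force: [-0.3, 0.6, -0.0]
width: 42.7
```

carry_out(rows=[[[0,0,0,0,0,0,1],[0,0,0,0,0,0,1],[0,0,0,0,0,-0.02,1],[0,0,0,0,0,-0.05,1],[0,0,0,0,0,-0.052,1]]])

```text
time: 25.28
tcp_pos: [489.7, -167.3, 379.7]
orientation: [-2.4, -2.026, 0.002]
ft_force: [0.3, 0.3, 0.0]
width: 85.7
```

carry_out(rows=[[[0,0,0,0,0,0,1],[0,0,0,0,0,0,1],[0,0,0,0,0,0,1],[0,0,0,0,0,0,1],[0,0,0,0,0,0,1]]])

```text
time: 25.9
tcp_pos: [490.1, -167.1, 378.2]
orientation: [-2.399, -2.027, 0.001]
ft_force: [-0.4, -0.1, 0.6]
width: 85.5
```

Run:
```python
from h import *
o=arm.get_obs();p=wristify(arm.get_image("wrist"),o);print(o["time"],o["tcp_pos"],o["width"],o["ft_force"])
crop(p["image"],240,140,400,300,4,"pics/w5.png")
cv2.imwrite("pics/w5f.png",p["image"][:,:,::-1])
S=arm.get_image("side");crop(S["image"],260,140,460,290,4,"pics/s5.png")
a=at_z(p,(319.5,176),275);b=at_z(p,(320.5,280),275);print(a,b)
```

```text
25.9 [ 490.13996074 -167.08492536  378.19176462] 85.46752848569774 [-0.41968072 -0.13759618  0.63270186]
[ 469.40118678 -167.00407567  275.        ] [ 555.88122733 -181.16875878  275.        ]
```

View pics/w5.png

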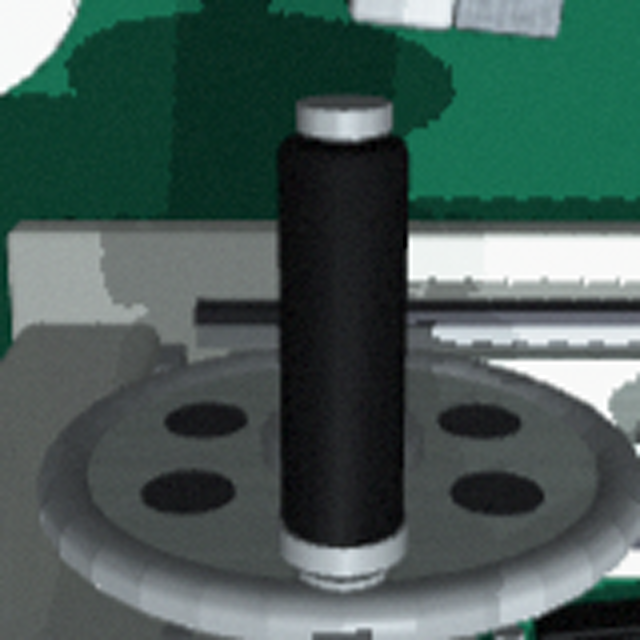

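View pics/s5.png

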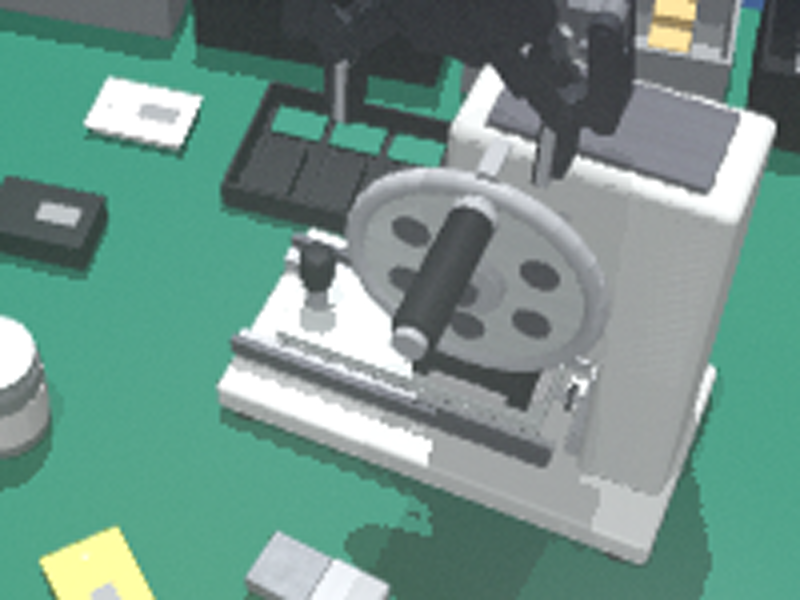

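carry_out(rows=[[[0,0,0,0.0321,0.0351,0,1],[0,0,0,0.0321,0.0351,0,1],[0,0,0,0.0321,0.0351,0,1],[0,0,0,0.0321,0.0351,0,1],[0,0,0,0,0,0,1]]])

```text
time: 26.62
tcp_pos: [652.3, -59.8, 376.9]
orientation: [-2.393, -2.033, 0.001]
ft_force: [-0.3, -0.1, -1.0]
width: 85.5
```

carry_out(rows=[[[0,0,10,0,0,0,1],[0,0,10,0,0,0,1],[0,0,10,0,0,0,1],[0,0,10,0,0,0,1],[0,0,10,0,0,0,1]]])

```text
time: 27.25
tcp_pos: [649.6, -64.9, 378.9]
orientation: [3.035, 0.813, -0.0]
ft_force: [0.5, 0.1, -0.3]
width: 85.7
```

carry_out(rows=[[[0,0,10,0,0,0,1],[0,0,10,0,0,0,1],[0,0,10,0,0,0,1],[0,0,10,0,0,0,1],[0,0,0,0,0,0,1]]])

```text
time: 27.88
tcp_pos: [649.7, -64.6, 378.9]
orientation: [3.13, -0.262, -0.0]
ft_force: [0.8, -0.2, -0.4]
width: 85.6
```

carry_out(rows=[[[0,0,0,0,0,0.06,1],[0,0,0,0,0,0.06,1],[0,0,0,0,0,0.05,1],[0,0,0,0,0,0,1],[0,0,0,0,0,0,1]]])

```text
time: 28.5
tcp_pos: [651.4, -64.6, 211.1]
orientation: [-3.131, 0.262, -0.004]
ft_force: [0.5, -0.3, 0.4]
width: 85.4
```

Run:
```python
from h import *
o=arm.get_obs();p=wristify(arm.get_image("wrist"),o);print(o["time"],o["tcp_pos"],o["orientation"])
cv2.imwrite("pics/w6.png",p["image"][:,:,::-1])
```

```text
28.5 [651.36874311 -64.62017479 211.08737833] [-3.13067699  0.26156283 -0.00444527]
```

View pics/w6.png

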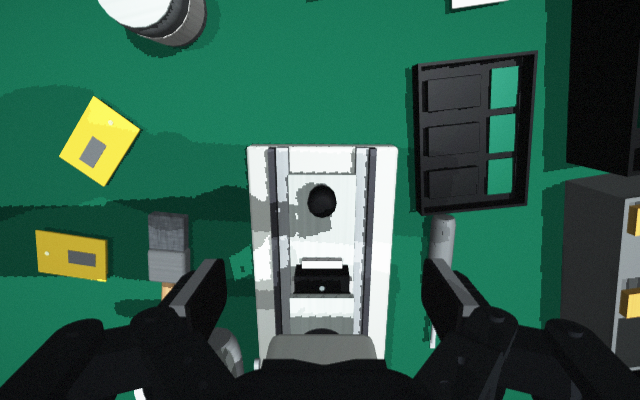

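carry_out(rows=[[[0,0,0,0,0,0.05,1],[0,0,0,0,0,0.045,1],[0,0,0,0,0,0.03,1],[0,0,0,0,0,0.014,1],[0,0,0,0,0,0,1]]])

```text
time: 29.18
tcp_pos: [651.1, -64.1, 70.8]
orientation: [-3.13, 0.263, -0.002]
ft_force: [-0.5, -0.2, 0.5]
width: 85.5
```

carry_out(rows=[[[0,0,0,0,0,0,0.5],[0,0,0,0,0,0,0.3],[0,0,0,0,0,0,0.1],[0,0,0,0,0,0,0],[0,0,0,0,0,0,0]]])

```text
time: 29.8
tcp_pos: [650.3, -63.9, 70.6]
orientation: [-3.13, 0.263, -0.0]
ft_force: [-1.4, 0.0, 4.9]
width: 21.9
```

carry_out(rows=[[[0,0,0,0,-0.006,0,0],[0,0,0,0,-0.01,0,0],[0,0,0,0,-0.01,0,0],[0,0,0,0,-0.01,0,0],[0,0,0,0,-0.01,0,0]]])

```text
time: 30.42
tcp_pos: [657.9, -19.7, 70.6]
orientation: [3.129, -0.265, 0.0]
ft_force: [-2.1, -3.9, 5.9]
width: 22.5
```

carry_out(rows=[[[0,0,0,0,-0.009,0,0],[0,0,0,0,-0.008,0,0],[0,0,0,0,-0.006,0,0],[0,0,0,0,-0.002,0,0],[0,0,0,0,-0.002,0,0]]])

```text
time: 31.05
tcp_pos: [662.5, 7.1, 70.6]
orientation: [3.129, -0.264, 0.001]
ft_force: [-3.3, -3.4, 6.5]
width: 22.4
```

carry_out(rows=[[[0,0,0,0,-0.001,0,0],[0,0,0,0,-0.001,0,0],[0,0,0,0,-0.001,0,0],[0,0,0,0,-0.001,0,0],[0,0,0,0,-0.0005,0,0]]])

```text
time: 31.68
tcp_pos: [663.3, 11.5, 70.6]
orientation: [3.13, -0.264, 0.001]
ft_force: [-3.1, -2.5, 6.4]
width: 22.5
```

carry_out(rows=[[[0,0,0,0,-0.0005,0,0],[0,0,0,0,-0.0005,0,0],[0,0,0,0,-0.0005,0,0],[0,0,0,0,-0.0005,0,0],[0,0,0,0,0,0,0]]])

```text
time: 32.3
tcp_pos: [663.6, 13.5, 70.5]
orientation: [3.13, -0.264, 0.001]
ft_force: [-2.5, -2.6, 6.5]
width: 22.6
```

carry_out(rows=[[[0,0,0,0,-0.0004,0,0],[0,0,0,0,-0.0004,0,0],[0,0,0,0,-0.0004,0,0],[0,0,0,0,-0.0003,0,0],[0,0,0,0,0,0,0]]])

```text
time: 32.92
tcp_pos: [663.6, 13.6, 70.5]
orientation: [3.128, -0.265, 0.0]
ft_force: [-2.9, -4.4, 6.1]
width: 22.1
```

carry_out(rows=[[[0,0,0,0,0,0,1],[0,0,0,0,0,0,1],[0,0,0,0,0,0,1],[0,0,0,0,0,0,1],[0,0,0,0,0,-0.03,1]]])

```text
time: 33.55
tcp_pos: [661.9, 16.3, 97.8]
orientation: [3.13, -0.263, -0.008]
ft_force: [0.3, -0.0, 0.9]
width: 85.5
```

carry_out(rows=[[[0,0,0,0,0,-0.05,1],[0,0,0,0,0,-0.05,1],[0,0,0,0,0,-0.032,1],[0,0,0,0,0,0,1],[0,0,0,0,0,0,1]]])

```text
time: 34.17
tcp_pos: [663.2, 16.2, 231.0]
orientation: [-3.13, 0.263, 0.002]
ft_force: [-0.2, 0.3, -0.5]
width: 84.9
```

Run:
```python
from h import *
o=arm.get_obs();p=wristify(arm.get_image("wrist"),o);print(o["time"],o["tcp_pos"],o["orientation"],o["ft_force"])
crop(p["image"],230,140,410,380,2.5,"pics/w7.png")
S=arm.get_image("side");crop(S["image"],220,130,520,370,2.5,"pics/s7.png")
```

```text
34.175 [663.21756874  16.18374641 230.9948581 ] [-3.13041937e+00  2.62900581e-01  1.84437698e-03] [-0.24792402  0.26850544 -0.53259772]
```

View pics/w7.png

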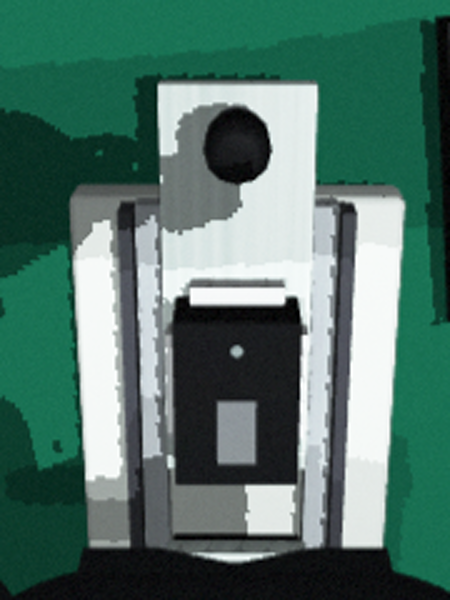

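View pics/s7.png

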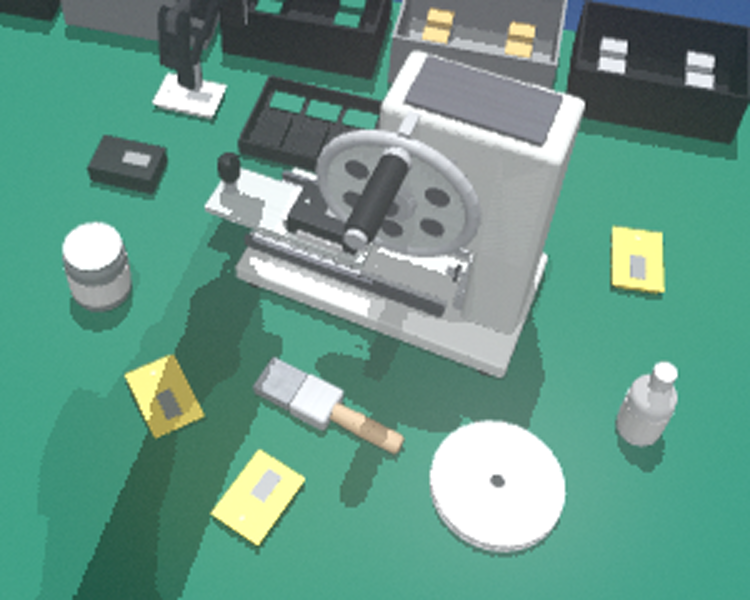

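Run:
```python
from station import arm
print(arm.finish_job())
```

```text
the job is handed in; nothing more can be done
None
```

The job is done and handed in at about 34 s; no verdict comes back, so what follows is what my own checks showed.

- **Nest in:** I slid it in by the knob until it stopped moving at about 79 mm of travel. The force rose gently to about 8 N, against the 18 N limit.
- **Handwheel:** I turned it clockwise one full revolution by its handle. At the end the gripper was back within about 1 mm of where the turn began. The force reached about 19 N while the cover was pressed. The wrist and side pictures afterwards show the handle straight up again.
- **Nest out:** I pulled it out softly to its end stop. The measured gripper position matched the start within about 0.2 mm.
- **Last checks:** In the final side picture, the press, knob, wheel and the bench items in view are where they were at the start. The gripper was open, well clear, and read about zero force. The screwdriver lies behind the press and was not checked there.

**Less certain:** I judged that the cover is seated and level by eye, and from the force peak during pressing. I did not measure its height. My first position for the press, from the fixed cameras, was about 7–10 mm off from what the wrist camera and the grasps showed, so I worked from the wrist camera and the grasps.

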